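Free the casting mould and slide it onto the cold plate

ROBOT

A 6-joint arm with a two-finger parallel gripper is mounted at the origin on the work surface. World frame = base frame: x ahead of the robot, y to its left, z up, the work surface at z = 0. Lengths are in mm, angles in rad, forces in N, time in s.
With the tool pointing down it reaches from about 350 to 875 mm from the base axis. Payload 4.2 kg.
Tool frame: the origin (TCP) lies at the very end of the fingers, on their centre line; the grasp point (between the pads) lies 19 mm behind it (arm.tcp_to_grasp is the x of the grasp point in the tool frame, in mm); x points along the fingers, z is the direction in which the jaws open and shut, and the axes are right-handed (so a half turn about x gives the same grasp; the last joint's range is limited). The gripper opens to 85 mm and grips with 20 to 120 N. Pads are 22 mm wide; open, the fingers measure 114 mm over their backs; the gripper's body (76 mm by 85 mm) begins 54 mm behind the grasp point. The pads swing forward as they close: fully open they stand 13 mm farther back than shut.
Start: joints at [-0.895, 0.385, 0.008, 0, -1.194, -0.259], TCP at [253.035, -571.465, 231.312] pointing down, gripper open.
Joint ranges: [-3.14, 3.14], [-1.21, 2.06], [-1.07, 1.41], [-3.16, 2.05], [-2.99, -0.16], [-3.1, 3.1]. Speed limits (rad/s): [2.79, 2.79, 3.14, 3.14, 3.14, 3.14].

INTERFACE

Orientations are given as a unit quaternion [x, y, z, w].
In Python, from bench import status, get_image, job, arm gives the robot as it stands.
- The arm moves only by the tool apply_moves, never from a script. Its argument "targets" is text: rows parted by semicolons, each of 5 numbers parted by spaces: the shift along the tool's x, y, z in mm, then the turn about the tool's x in degrees, then the gripper's target within -1 to 1 (shut at 1, half-way at 0, fully open at -1). In form: dx dy dz spin hand; .... A call has 1 to 10 rows; each row is the pose to reach, as a shift and turn from the pose commanded when the call began, along the tool's axes at that moment; what a row does not reach only later rows make up. A row lasts 1/12 s, in which the tool goes at most 41.7 mm and 7.16 degrees, less where a joint would pass 70% of its speed; a pose out of reach is approached as far as the arm can. A call with a gripper value outside its range is refused whole. The fingers move at their own pace and stop on an object; the grip force is fixed at half the most. Time passes only in rows, so rows that repeat a pose let the fingers close. It gives the time, the measured TCP pose, the force and the opening at its end, in the units of the state.
- status.read_state(): the state, without advancing time (a new reading comes with each control period).
- get_image(name): name is "scene" or "top" or "wrist"; returns a dict with "img" (384x512x3 uint8, red, green, blue), "mtx" (3x3 intrinsics, pixels), "world_from_camera" (4x4, takes a point from camera to world coordinates). Camera axes: x right, y down, z forward; pixel columns grow to the right and rows downward; lengths in mm; the calibration is good to about 2 mm. A picture is of the moment at which its call begins. There is no depth.
- job.job_done(): hands the job in, once; it reports no verdict.
The state is a dict: "clock": time; "joints": joint angles; "joint_vel": joint speeds; "joint_efforts": joint torques, N m; "position": TCP position; "ee_rot": TCP orientation; "contact_force": force on the tool from outside, world axes, zero at the start; "wrist_torque": the same for the moment, N m; "gripper_width": finger opening in mm.
Only numpy, scipy, OpenCV 4.12 (cv2) and the standard library are available. Lean on these libraries where they do the work, as an engineer would, in place of code of your own. Each camera call takes 0.05 s, during which the arm holds its last target.

TASK

The casting in the flat blue-lidded mould is ready to cool. Swing the hold-down bar of the clamp station up and over until it leans back open, and leave it there; then slide the mould out from between the rails and across the bench onto the cold plate, centred and with its edges square to the plate's. The casting is still soft, so keep the mould flat on the bench (slide it, never lift or tip it), and leave the other things on the bench where they are.

Things in the scene. Friction and masses are not known exactly. Their poses are not given: they have to be found in the camera images.
- station: Clamp station on the bench, left or right (the cold plate is opposite). Origin on the bench at the channel's middle; x axis points away from the robot within 12 deg. Two dark rails 120 mm long along y, at x = -58 and 58 mm, 18 mm high; the 106 mm channel between is open at both ends, its floor is the bench. Yellow hinge bracket at x 78 to 118, 56 mm high; yellow fork at x -80 to -62, 43 mm high.
- bar_hinge (a point): The hinge axis of the hold-down bar, at x = 95, y = 0, z = 42 mm of the station; the axis runs along the station's y.
- bar_handle (a point): Centre of the hold-down bar's red T-handle: a round rod, 18 mm thick, 110 mm long, along the station's y, carried at its middle by the 26 mm wide bar, so 42 mm of bare rod is free on either side. Bar down: at x = -100, y = 0, z = 45 mm of the station, 195 mm from the hinge axis. It stays parallel to the hinge axis as the bar swings.
- holdbar (a joint): Angle of the hold-down bar, rad: 0 = down, level across the mould between its two handles, blocking it from sliding out; grows as the handle is lifted up and away from the robot; 1.57 upright; 1.95 leaning back on its stop. No spring or catch: 0.4 kg, falls shut if let go before upright, falls back to its stop from about 1.65. About 2.5 N at the handle lifts it.
- mould_mid (a point): Loose flat mould, aluminium with blue lid, at its centre 32 mm above its underside. Block 100 (x) by 150 (y) by 28 mm high, 0.6 to 0.9 kg, flat on the bench in the channel, y along the channel, up to 15 mm off the middle. Two black flat handles on the lid, at y = -52 and 52 mm: each 64 mm long along x, 14 mm thick along y, 42 to 64 mm above the bench. Same either way round.
- cold_plate: Aluminium cold plate with thin blue edge in a dark frame, let in flush with the bench top: the mould slides on without a step. Origin at the centre of its top. Aluminium and blue edge: 160 mm along x, 220 mm along y; the mould's long side goes along the plate's y. Its axes lie within 15 deg of the world's.
- ring_blue: Bystander: blue cast ring lying flat, 130 mm across, 26 mm high. Origin under its centre.
- ring_pink: Bystander: pink cast ring lying flat, 120 mm across, 26 mm high. Origin under its centre.
- pad_pink: Bystander: pink cast block 120 x 85 x 34 mm. Origin under its centre.
- pot: Bystander: open steel mixing pot with two side handles, 104 mm across its rim, 100 mm high. Origin under its centre.
- jar: Bystander: white jar with yellow cap, 72 mm across, 115 mm high. Origin under its centre.
- scraper: Bystander: wooden-handled spatula lying on the bench, 180 mm long. Origin in its middle, on the bench.
There are look-alikes about, which are no part of the job. There is more than one size of the part that bears mould_mid; the job needs the largest.

How it is judged (in metres and radians):
On the way, in this order (a step that is already met when the one before it is completed fails the run):
1. the hold-down bar is swung up past upright while the mould is still in the station (value of joint holdbar above 1.6 rad and horizontal distance between mould_mid and station below 0.06 m), for 0.2 s.
2. the mould has left the channel between the rails (horizontal distance between mould_mid and station above 0.135 m), for 0.1 s.
At the end, for the whole second after the job is handed in: The hold-down bar leans back open (past 1.6 rad) and the mould lies flat and still on the cold plate, its centre within 18 mm (plate's x) and 24 mm (plate's y) of the plate's centre, its long side within 0.17 rad of the plate's long side, so that the whole mould is on the plate (value of joint holdbar above 1.6 rad and x of mould_mid in the frame of cold_plate between -0.018 and 0.018 m and y of mould_mid in the frame of cold_plate between -0.024 and 0.024 m and angle between the y axis of mould_mid and the y axis of cold_plate, either way round below 0.17 rad and height (world z) of mould_mid below 0.036 m and angle between mould_mid's own z axis and vertical below 0.04 rad); the robot touches nothing.
It fails at once if the mould is lifted more than 12 mm off the bench (height (world z) of mould_mid above 0.044 m).
It fails at once if the mould is tipped by more than 0.15 rad (angle between mould_mid's own z axis and vertical above 0.15 rad).
It fails at once if a bystander is pushed away by more than 30 mm (distance of any of ring_blue, ring_pink, pad_pink, pot, jar, scraper from where it was at the start of the episode above 0.03 m).
It also fails if it takes over 67 s, if anything falls off the work surface, if the arm or the gripper's body presses on something with over 40 N, if the wrist force passes 120 N, or if a joint passes its speed limit or range.

## Working session

There is one attempt and no reset: what is moved stays moved. The work goes in short steps, Python scripts to look and compute and a tool call to move; the robot and the scene stay as the last step left them, time stands still between calls to the robot, and variables do not carry over. Pictures are saved under pics/ and viewed, and the job is handed in when it is done.

Besides the shell and the picture viewer there is one more tool, called after "Request:" as name(argument=value, ...) on one line, values as JSON. apply_moves: Moves the arm, as the interface text tells. Its arguments: {"type":"object","properties":{"targets":{"type":"string"}},"required":["targets"]}

```bash
ls; mkdir -p pics; python3 - <<'E'
from bench import status,get_image,job,arm
import cv2
print(status.read_state())
for n in ["scene","top","wrist"]:
    d=get_image(n); cv2.imwrite(f"pics/{n}0.png",d["img"][:,:,::-1]); print(n,d["mtx"],d["world_from_camera"])
print([a for a in dir(arm) if a[0]!='_'])
E
```

```text
pics
{'clock': 0.0, 'joints': array([-8.95437775e-01,  3.85551078e-01,  6.62781009e-03, -5.39712152e-04,
       -1.19399396e+00, -2.58605008e-01]), 'joint_vel': array([ 0.00078249,  0.00028387, -0.00186263, -0.00018048,  0.00101647,
       -0.0015274 ]), 'joint_efforts': array([-1.37253774e-03, -3.92289984e+01,  1.88397574e+01,  4.18628499e+00,
       -4.71541731e-03, -9.42348407e-06]), 'position': array([ 252.78839152, -570.95424896,  230.21962503]), 'ee_rot': array([-0.59192464,  0.38540355,  0.59323791,  0.38620993]), 'contact_force': array([-0.67371231,  0.00279493, -0.5997769 ]), 'wrist_torque': array([-0.00551209, -0.0227287 , -0.00900929]), 'gripper_width': 85.4309624905866}
scene [[393.95459879   0.         258.16486513]
 [  0.         393.95459879 201.37965952]
 [  0.           0.           1.        ]] [[-7.00328530e-02  6.87646321e-01 -7.22660319e-01  1.29964070e+03]
 [ 9.97366106e-01  3.45605900e-02 -6.37684539e-02  9.00280990e+01]
 [-1.88745757e-02 -7.25222795e-01 -6.88255510e-01  8.13765041e+02]
 [ 0.00000000e+00  0.00000000e+00  0.00000000e+00  1.00000000e+00]]
top [[494.82748441   0.         253.94579124]
 [  0.         494.82748441 187.29404707]
 [  0.           0.           1.        ]] [[ 1.24753547e-02 -9.90596368e-01  1.36246842e-01  3.46289112e+02]
 [-9.99914893e-01 -1.18387408e-02  5.48181024e-03  6.49107393e+00]
 [-3.81727028e-03 -1.36303634e-01 -9.90659754e-01  1.50894266e+03]
 [ 0.00000000e+00  0.00000000e+00  0.00000000e+00  1.00000000e+00]]
wrist [[316.33283112   0.         256.8727881 ]
 [  0.         316.33283112 185.95459667]
 [  0.           0.           1.        ]] [[-4.05733637e-01  8.74073590e-01  2.67162076e-01  1.84487912e+02]
 [ 9.13987318e-01  3.87141927e-01  1.21442627e-01 -6.02177697e+02]
 [ 2.72015259e-03  2.93456108e-01 -9.55968678e-01  3.72826376e+02]
 [ 0.00000000e+00  0.00000000e+00  0.00000000e+00  1.00000000e+00]]
['IKError', 'tcp_to_grasp']
```

View pics/scene0.png

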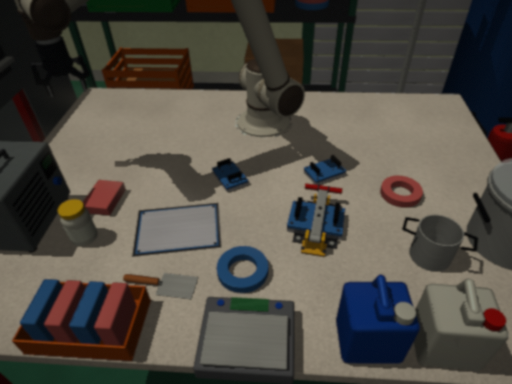

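View pics/top0.png

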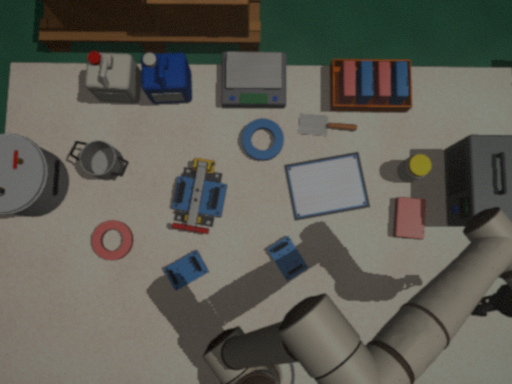

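```bash
python3 - <<'E'
import cv2
d=cv2.imread("pics/top0.png"); cv2.imwrite("pics/top0L.png",cv2.resize(d[100:350,60:310],None,fx=2.4,fy=2.4,interpolation=cv2.INTER_CUBIC))
cv2.imwrite("pics/top0R.png",cv2.resize(d[100:350,240:490],None,fx=2.4,fy=2.4,interpolation=cv2.INTER_CUBIC))
E
```

```text
(no output)
```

View pics/top0L.png

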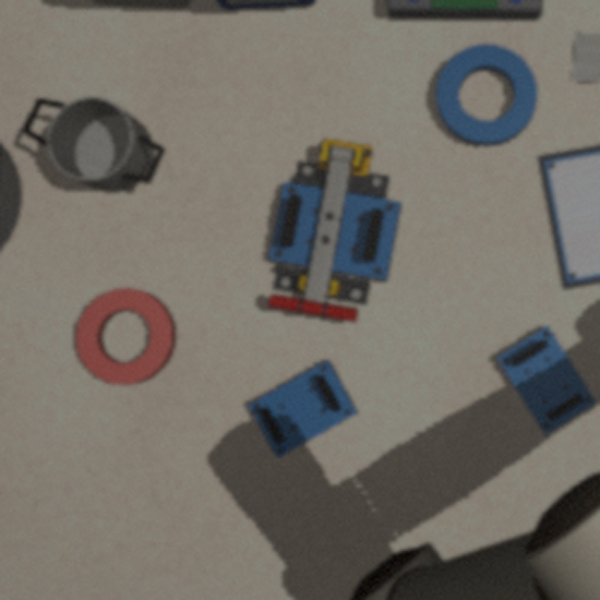

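View pics/top0R.png

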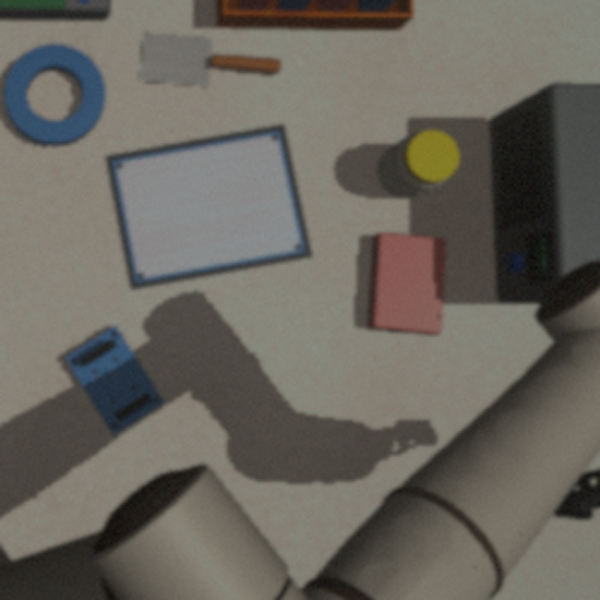

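```bash
cat > h.py <<'E'
import numpy as np,cv2
from bench import status,get_image,job
def ray(d,u,v,z):
    K=np.array(d["mtx"]);T=np.array(d["world_from_camera"])
    r=T[:3,:3]@np.linalg.solve(K,[u,v,1.]);c=T[:3,3]
    return c+r*(z-c[2])/r[2]
def proj(d,p):
    T=np.linalg.inv(np.array(d["world_from_camera"]));q=T[:3,:3]@np.asarray(p,float)+T[:3,3]
    q=np.array(d["mtx"])@q;return q[:2]/q[2]
def rect(d,z,x0,x1,y0,y1,s=2.):
    # image: rows down = -x, cols right = -y ; px per mm s
    W=[(x1,y1),(x1,y0),(x0,y0),(x0,y1)]
    src=np.float32([proj(d,(a,b,z)) for a,b in W])
    w,h=int((y1-y0)*s),int((x1-x0)*s)
    H=cv2.getPerspectiveTransform(src,np.float32([(0,0),(w,0),(w,h),(0,h)]))
    return cv2.warpPerspective(d["img"],H,(w,h),flags=cv2.INTER_CUBIC)
E
python3 - <<'E'
from h import *
d=get_image("top")
L=lambda a,b,z:ray(d,60+a/2.4,100+b/2.4,z).round(0)
R=lambda a,b,z:ray(d,240+a/2.4,100+b/2.4,z).round(0)
print("handle",L(268,301,45),L(357,314,45))
print("plate frame",[R(*p,0) for p in [(107,157),(283,126),(311,256),(133,288)]])
print("mould lid corners",[L(*p,28) for p in [(281,182),(401,201),(389,282),(264,264)]])
r=rect(d,0,380,680,-230,30,2);cv2.imwrite("pics/pl.png",r[:,:,::-1])
r=rect(d,50,380,650,30,280,2);cv2.imwrite("pics/st.png",r[:,:,::-1])
E
```

```text
handle [431. 256.  45.] [416. 146.  45.]
plate frame [array([623., -79.,   0.]), array([ 667., -307.,    0.]), array([ 498., -340.,    0.]), array([ 455., -113.,    0.])]
mould lid corners [array([582., 248.,  28.]), array([560.,  96.,  28.]), array([457., 109.,  28.]), array([478., 266.,  28.])]
```

View pics/pl.png

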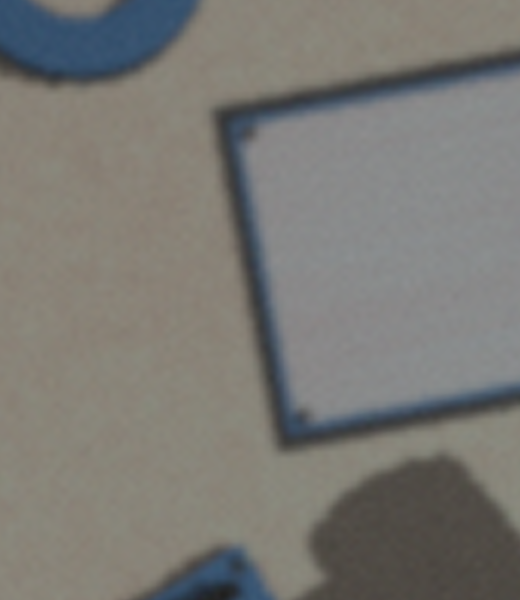

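View pics/st.png

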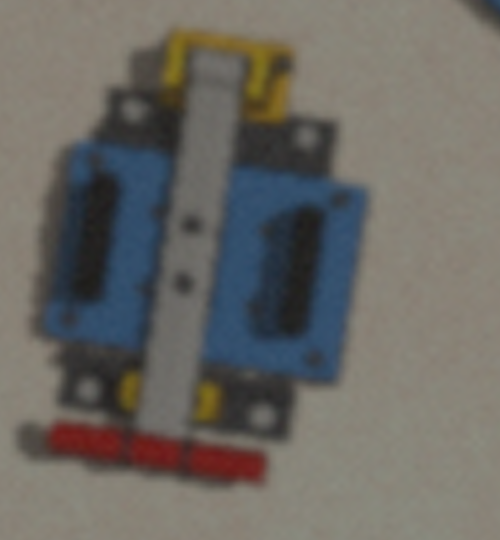

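```bash
cat >> h.py <<'E'
from scipy.spatial.transform import Rotation as Ro
def yawz(R): # direction angle of tool z, world deg
    return np.degrees(np.arctan2(R[1,2],R[0,2]))
def plan(wps,base=None):
    s=status.read_state();R=Ro.from_quat(s["ee_rot"]).as_matrix()
    p=np.array(s["position"]) if base is None else np.array(base)
    print("tcp",s["position"].round(1),"xaxis",R[:,0].round(4),"jawdir",yawz(R).round(1),"w",round(s["gripper_width"],1),"F",s["contact_force"].round(1),"t",round(s["clock"],2),"j",np.round(s["joints"],2))
    for w in wps:
        d=R.T@(np.array(w[:3])-p)
        t=""
        if len(w)>3:
            a=-(w[3]-yawz(R)); a=(a+90)%180-90  # spin about down axis
            t="spin %.1f (or %.1f)"%(a,a-np.sign(a)*180)
        print(np.round(w[:3]),"->",d.round(1),t)
th=np.radians(-7.8);ST=np.array([522.5,187.3]);XA=np.array([np.cos(th),np.sin(th)]);YA=np.array([-XA[1],XA[0]])
def st(x,y,z): return np.array([*(ST+x*XA+y*YA),z])
def hand(a,y=-40): # handle centre at bar angle a
    r=np.hypot(195,3);a0=np.arctan2(3,195)+a
    return st(95-r*np.cos(a0),y,42+r*np.sin(a0))
E
python3 - <<'E'
from h import *
plan([(500,-200,260),(*(hand(0)+[0,0,150]),-7.8),(*(hand(0)-[0,0,18]),-7.8)])
E
```

```text
tcp [ 252.9 -571.2  230.6] xaxis [-6.0e-04  1.2e-03 -1.0e+00] jawdir 113.9 w 85.7 F [-0.7 -0.5 -0.3] t 0.2 j [-0.9   0.39  0.01 -0.   -1.19 -0.26]
[ 500 -200  260] -> [ -29.1 -376.2  239.4] 
[418. 161. 195.] -> [  36.4 -447.4  602.9] spin -58.3 (or 121.7)
[418. 161.  27.] -> [ 204.4 -447.4  602.6] spin -58.3 (or 121.7)
```

Request:
apply_moves(targets="-29 -376 239 -58 -1;-29 -376 239 -58 -1;-29 -376 239 -58 -1;-29 -376 239 -58 -1;-29 -376 239 -58 -1;-29 -376 239 -58 -1;-29 -376 239 -58 -1;-29 -376 239 -58 -1;-29 -376 239 -58 -1;-29 -376 239 -58 -1")

```text
clock: 1.03
position: [484.2, -223.5, 258.6]
ee_rot: [0.705, -0.05, -0.705, -0.05]
contact_force: [0.8, 0.6, -0.6]
gripper_width: 85.6
```

```bash
python3 - <<'E'
from h import *
plan([(*(hand(0)+[0,0,150]),-7.8),(*(hand(0)-[0,0,18]),-7.8)])
E
```

```text
tcp [ 484.2 -223.5  258.6] xaxis [ 2.e-04  0.e+00 -1.e+00] jawdir 171.9 w 85.6 F [ 0.8  0.6 -0.6] t 1.03 j [-0.13  0.21 -0.17 -0.   -1.19 -0.01]
[418. 161. 195.] -> [  63.6 -371.6  119.6] spin -0.3 (or 179.7)
[418. 161.  27.] -> [ 231.6 -371.6  119.6] spin -0.3 (or 179.7)
```

Request:
apply_moves(targets="64 -372 120 0 0;64 -372 120 0 0;64 -372 120 0 0;64 -372 120 0 0;64 -372 120 0 0;64 -372 120 0 0;64 -372 120 0 0;64 -372 120 0 0;64 -372 120 0 0;64 -372 120 0 0")

```text
clock: 1.87
position: [416.3, 162.9, 193.9]
ee_rot: [-0.705, 0.049, 0.705, 0.049]
contact_force: [-0.0, 0.9, 0.1]
gripper_width: 42.7
```

```bash
python3 - <<'E'
from h import *
plan([(*(hand(0)+[0,0,150]),-7.8),(*(hand(0)-[0,0,18]),-7.8)])
for n in ["top","wrist"]:
    d=get_image(n);cv2.imwrite(f"pics/{n}1.png",d["img"][:,:,::-1])
    for p in [hand(0,-55),hand(0,55),hand(0,-40),hand(0,0)]: print(n,proj(d,p).round(0))
E
```

```text
tcp [416.3 162.9 193.9] xaxis [-0.e+00  4.e-04 -1.e+00] jawdir 172.1 w 42.7 F [-0.   0.9  0.1] t 1.87 j [ 0.74  0.11 -0.46 -0.   -0.99 -0.88]
[418. 161. 195.] -> [-1.1  1.4 -1.9] spin -0.1 (or 179.9)
[418. 161.  27.] -> [166.9   1.5  -1.9] spin -0.1 (or 179.9)
top [209. 231.]
top [172. 225.]
top [204. 230.]
top [190. 228.]
wrist [255. 153.]
wrist [255. 258.]
wrist [255. 169.]
wrist [255. 208.]
```

View pics/wrist1.png

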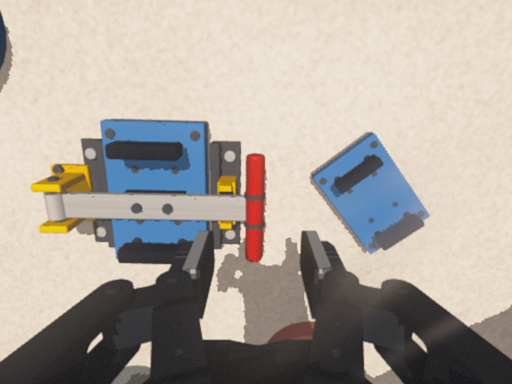

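Request:
apply_moves(targets="41 1 -2 0 0;82 1 -2 0 0;120 1 -2 0 0;145 1 -2 0 0;160 1 -2 0 0;165 1 -2 0 0;165 1 -2 0 0")

```text
clock: 2.55
position: [418.8, 157.4, 28.4]
ee_rot: [-0.705, 0.051, 0.706, 0.05]
contact_force: [-0.2, -0.2, -0.0]
gripper_width: 42.9
```

```bash
python3 - <<'E'
from h import *
plan([(*(hand(0)-[0,0,18]),-7.8)])
for n in ["wrist"]:
    d=get_image(n);cv2.imwrite(f"pics/{n}2.png",d["img"][:,:,::-1])
E
```

```text
tcp [418.8 157.4  28.4] xaxis [-0.0023 -0.0021 -1.    ] jawdir 171.8 w 42.9 F [-0.2 -0.2 -0. ] t 2.55 j [ 0.72  0.37 -0.67  0.   -0.54 -0.87]
[418. 161.  27.] -> [ 1.4 -3.7  1.3] spin -0.4 (or 179.6)
```

View pics/wrist2.png

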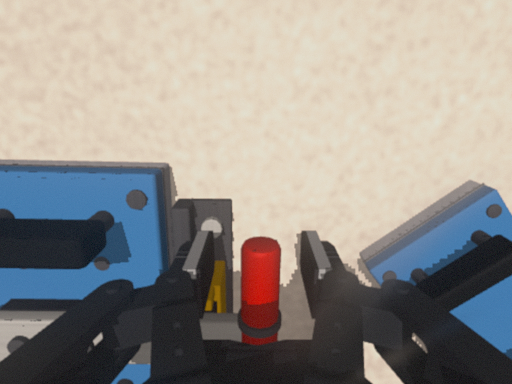

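Request:
apply_moves(targets="0 -3 1 0 0.3;0 -3 1 0 1;0 -3 1 0 1;0 -3 1 0 1;0 -3 1 0 1;0 -3 1 0 1;0 -3 1 0 1")

```text
clock: 3.18
position: [418.3, 162.6, 31.0]
ee_rot: [0.706, -0.05, -0.705, -0.051]
contact_force: [-6.0, 3.9, 6.3]
gripper_width: 15.9
```

```bash
python3 - <<'E'
from h import *
p0=hand(0)
plan([])
s=status.read_state();R=Ro.from_quat(s["ee_rot"]).as_matrix()
for a in np.arange(0.1,1.86,0.1):
    d=hand(a)-p0; print(round(a,2),(R.T@d).round(1))
E
```

```text
tcp [418.3 162.6  31. ] xaxis [ 9.0e-04  2.3e-03 -1.0e+00] jawdir 171.8 w 15.9 F [-6.   3.9  6.3] t 3.18 j [ 0.73  0.36 -0.66 -0.   -0.55 -0.88]
0.1 [-19.5  -0.1  -1.3]
0.2 [-38.7  -0.1  -4.5]
0.3 [-57.5  -0.2  -9.6]
0.4 [-75.7  -0.3 -16.6]
0.5 [-93.1  -0.4 -25.4]
0.6 [-109.6   -0.5  -35.8]
0.7 [-124.9   -0.6  -47.9]
0.8 [-138.9   -0.8  -61.4]
0.9 [-151.6   -0.9  -76.2]
1.0 [-162.7   -1.   -92.3]
1.1 [-172.1   -1.2 -109.3]
1.2 [-179.8   -1.3 -127.2]
1.3 [-185.6   -1.5 -145.8]
1.4 [-189.6   -1.6 -164.9]
1.5 [-191.6   -1.7 -184.3]
1.6 [-191.7   -1.9 -203.8]
1.7 [-189.9   -2.  -223.2]
1.8 [-186.1   -2.1 -242.3]
```

```bash
python3 - <<'E'
from h import *
d=get_image("wrist");cv2.imwrite("pics/wrist3.png",d["img"][:,:,::-1])
d=get_image("scene");cv2.imwrite("pics/scene3.png",cv2.resize(d["img"][140:280,240:400,::-1],None,fx=4,fy=4,interpolation=cv2.INTER_CUBIC))
plan([])
E
```

```text
tcp [418.3 162.6  31. ] xaxis [ 0.001   0.0024 -1.    ] jawdir 171.8 w 15.9 F [-5.7  4.   7.2] t 3.28 j [ 0.73  0.36 -0.66 -0.   -0.54 -0.88]
```

View pics/wrist3.png

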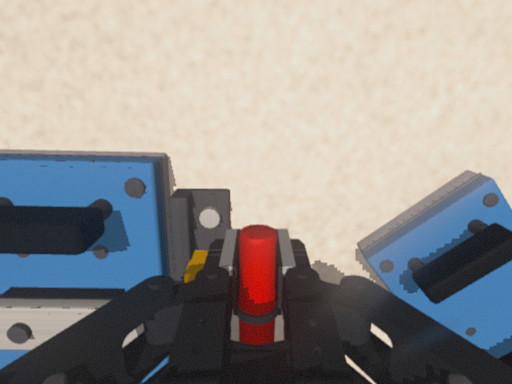

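View pics/scene3.png

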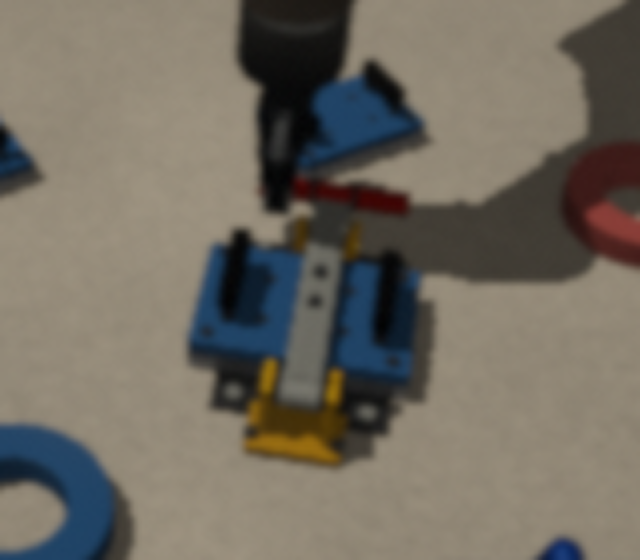

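Request:
apply_moves(targets="-8 0 0 0 1;-20 0 -1 0 1;-39 0 -4 0 1;-57 0 -10 0 1;-76 0 -17 0 1;-93 0 -25 0 1;-110 0 -36 0 1;-125 0 -48 0 1;-139 0 -61 0 1;-139 0 -61 0 1")

```text
clock: 4.12
position: [475.3, 153.5, 172.9]
ee_rot: [-0.703, 0.05, 0.708, 0.051]
contact_force: [-24.8, 9.2, 21.2]
gripper_width: 15.8
```

```bash
python3 - <<'E'
from h import *
s=status.read_state();R=Ro.from_quat(s["ee_rot"]).as_matrix()
plan([])
for a in np.arange(.8,1.86,0.1):
    print(round(a,2),(R.T@(hand(a)-hand(.8))).round(1))
d=get_image("scene");cv2.imwrite("pics/scene4.png",cv2.resize(d["img"][100:280,220:400,::-1],None,fx=3,fy=3,interpolation=cv2.INTER_CUBIC))
E
```

```text
tcp [475.3 153.5 172.9] xaxis [-0.0072  0.0013 -1.    ] jawdir 171.8 w 15.8 F [-24.8   9.2  21.2] t 4.12 j [ 0.63  0.23 -0.37 -0.01 -0.97 -0.77]
0.8 [0. 0. 0.]
0.9 [-12.7  -0.1 -14.7]
1.0 [-24.   -0.2 -30.7]
1.1 [-33.5  -0.3 -47.7]
1.2 [-41.3  -0.5 -65.5]
1.3 [-47.3  -0.6 -84.1]
1.4 [ -51.5   -0.7 -103.1]
1.5 [ -53.7   -0.9 -122.5]
1.6 [ -53.9   -1.  -142. ]
1.7 [ -52.2   -1.1 -161.4]
1.8 [ -48.6   -1.3 -180.6]
```

View pics/scene4.png

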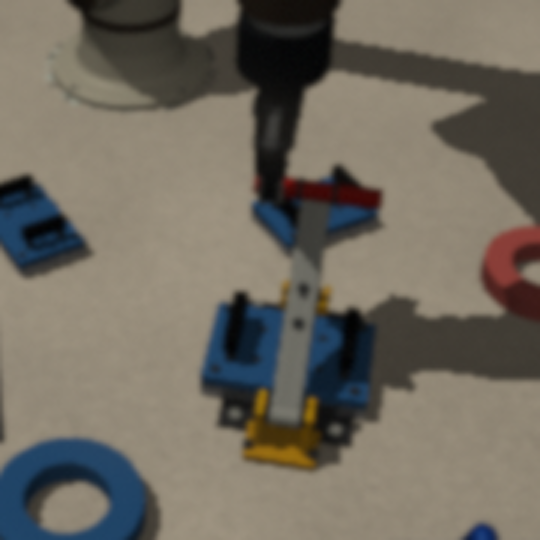

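Request:
apply_moves(targets="-3 0 3 0 1;-16 0 -12 0 1;-27 0 -28 0 1;-37 0 -46 0 1;-45 0 -64 0 1;-51 0 -83 0 1;-55 0 -102 0 1;-58 0 -122 0 1;-58 0 -142 0 1;-58 0 -142 0 1")

```text
clock: 5.0
position: [622.2, 130.9, 227.4]
ee_rot: [0.706, -0.052, -0.704, -0.051]
contact_force: [0.2, -5.2, 1.0]
gripper_width: 15.6
```

```bash
python3 - <<'E'
from h import *
plan([])
d=get_image("scene");cv2.imwrite("pics/scene5.png",cv2.resize(d["img"][60:280,200:420,::-1],None,fx=2.5,fy=2.5,interpolation=cv2.INTER_CUBIC))
d=get_image("top");cv2.imwrite("pics/top5.png",cv2.resize(d["img"][100:280,100:320,::-1],None,fx=2.5,fy=2.5,interpolation=cv2.INTER_CUBIC))
E
```

```text
tcp [622.2 130.9 227.4] xaxis [ 0.0026 -0.0015 -1.    ] jawdir 171.6 w 15.6 F [ 0.2 -5.2  1. ] t 5.0 j [ 0.46  0.4   0.03  0.   -1.19 -0.61]
```

View pics/scene5.png

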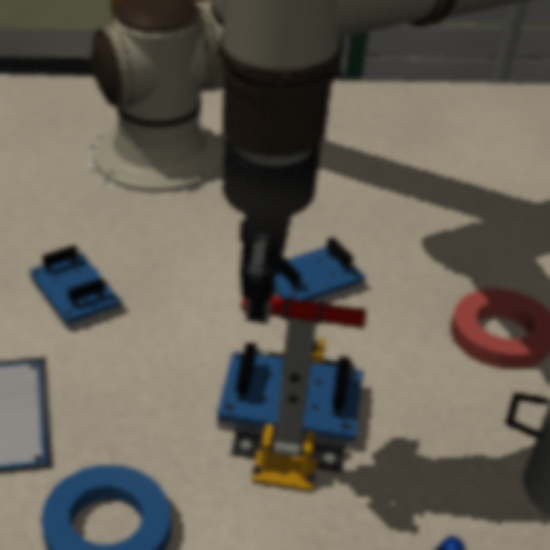

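View pics/top5.png

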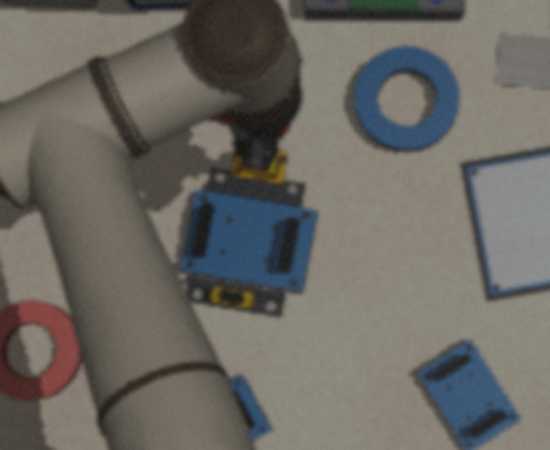

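Request:
apply_moves(targets="0 0 -12 0 1;2 0 -24 0 1;4 0 -36 0 1;6 0 -44 0 1;7 0 -46 0 1;7 0 -46 0 1")

```text
clock: 5.6
position: [664.1, 124.6, 219.0]
ee_rot: [-0.704, 0.052, 0.706, 0.05]
contact_force: [-1.5, -5.8, 0.2]
gripper_width: 15.2
```

```bash
python3 - <<'E'
from h import *
plan([])
E
```

```text
tcp [664.1 124.6 219. ] xaxis [-0.0036 -0.0022 -1.    ] jawdir 171.7 w 15.2 F [-1.5 -5.8  0.2] t 5.6 j [ 0.42  0.48  0.13  0.   -1.22 -0.57]
```

Request:
apply_moves(targets="0 0 0 0 -1;0 0 0 0 -1;0 0 -10 0 -1;0 0 -15 0 -1;-10 0 -15 0 -1;-40 0 -15 0 -1;-80 0 -15 0 -1;-90 0 0 0 -1;-90 0 0 0 -1")

```text
clock: 6.35
position: [665.5, 127.2, 316.6]
ee_rot: [0.709, -0.048, -0.702, -0.051]
contact_force: [0.8, 0.4, 0.3]
gripper_width: 85.7
```

```bash
python3 - <<'E'
from h import *
m=np.array([519,180.])
for dd in (0,): pass
# leading handle centre
lh=m-52*YA
plan([(*lh,200,82.2),(*lh,36,82.2)])
d=get_image("scene");cv2.imwrite("pics/scene6.png",cv2.resize(d["img"][60:280,200:420,::-1],None,fx=2.5,fy=2.5,interpolation=cv2.INTER_CUBIC))
d=get_image("wrist");cv2.imwrite("pics/wrist6.png",d["img"][:,:,::-1])
E
```

```text
tcp [665.5 127.2 316.6] xaxis [ 0.0106  0.0035 -0.9999] jawdir 172.0 w 85.7 F [0.8 0.4 0.3] t 6.35 j [ 0.43  0.43  0.29  0.   -1.42 -0.57]
[512. 128. 200.] -> [115.   20.8 153.4] spin 89.8 (or -90.2)
[512. 128.  36.] -> [279.   21.6 155.1] spin 89.8 (or -90.2)
```

View pics/scene6.png

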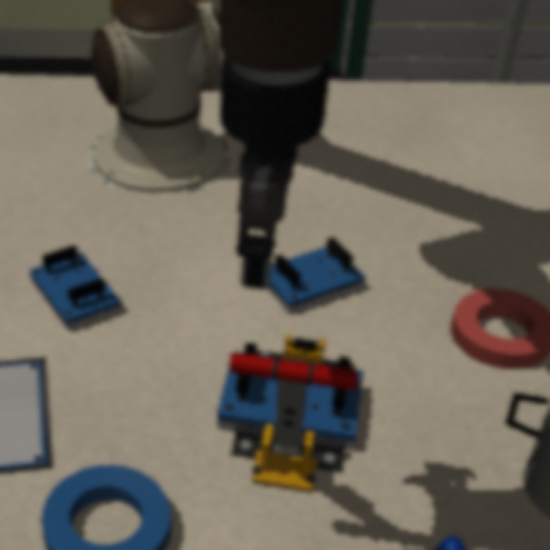

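View pics/wrist6.png

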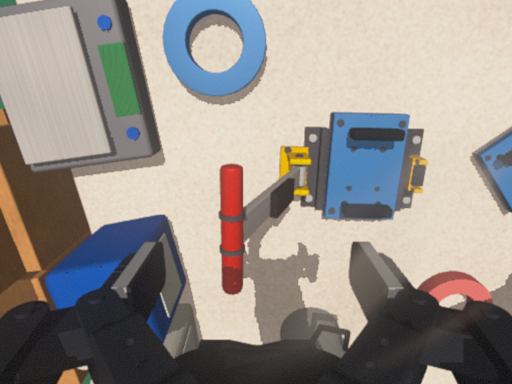

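Request:
apply_moves(targets="0 21 40 7 -1;20 21 80 14 -1;50 21 120 21 -1;80 21 154 28 -1;110 21 154 35 -1;115 21 154 42 -1;115 21 154 49 -1;115 21 154 56 -1;115 21 154 63 -1;115 21 154 70 -1")

```text
clock: 7.28
position: [509.0, 127.1, 192.9]
ee_rot: [-0.547, 0.448, 0.548, 0.446]
contact_force: [0.1, -0.4, -0.5]
gripper_width: 85.7
```

```bash
python3 - <<'E'
from h import *
lh=np.array([519,180.])-52*YA
plan([(*lh,150,82.2),(*lh,37,82.2)])
d=get_image("top");r=rect(d,28,380,650,30,280,2);cv2.imwrite("pics/st7.png",r[:,:,::-1])
d=get_image("wrist");cv2.imwrite("pics/wrist7.png",d["img"][:,:,::-1])
E
```

```text
tcp [509.  127.1 192.9] xaxis [-0.0029 -0.0014 -1.    ] jawdir 101.5 w 85.7 F [ 0.1 -0.4 -0.5] t 7.28 j [ 0.55  0.25 -0.29 -0.   -1.03 -1.92]
[512. 128. 150.] -> [42.8 -3.3  0.8] spin 19.3 (or -160.7)
[512. 128.  37.] -> [155.8  -3.7   0.9] spin 19.3 (or -160.7)
```

View pics/wrist7.png

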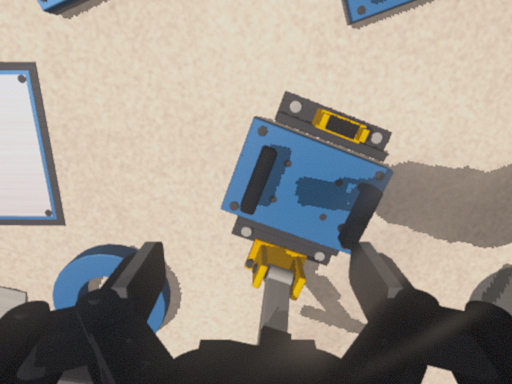

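```bash
python3 - <<'E'
from h import *
d=get_image("wrist")
hd=ray(d,260,180,64);h2=ray(d,367,213,64);print(hd,h2,(hd+h2)/2)
lid=[ray(d,*p,28) for p in [(261,118),(391,171),(348,254),(222,209)]];print(np.round(lid),np.mean(lid,0))
a=lid[0]-lid[1];print(np.degrees(np.arctan2(a[1],a[0])),np.linalg.norm(a))
a=lid[3]-lid[2];print(np.degrees(np.arctan2(a[1],a[0])),np.linalg.norm(a))
plan([(*hd[:2],36)])
E
```

```text
[510.96408051 129.99108967  64.        ] [521.42760058 233.11783864  64.        ] [516.19584054 181.55446415  64.        ]
[[461. 120.  28.]
 [484. 259.  28.]
 [583. 244.  28.]
 [560. 100.  28.]] [521.88949437 180.8811324   28.        ]
-99.8093243146861 140.52569108805446
-99.16680129334794 145.1527594308018
tcp [509.2 127.2 193.3] xaxis [-0.0022 -0.001  -1.    ] jawdir 102.0 w 85.1 F [ 0.2 -0.  -0. ] t 7.43 j [ 0.55  0.25 -0.29 -0.   -1.03 -1.91]
[511. 130.  36.] -> [157.3  -2.7   2.5]
```

View pics/st7.png

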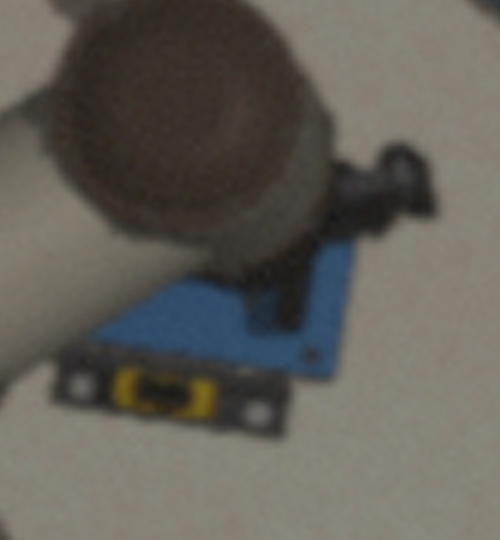

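Request:
apply_moves(targets="30 -2 2 7 0;60 -2 2 14 0;80 -2 2 20 0;95 -2 2 20 0;95 -2 2 20 0")

```text
clock: 7.85
position: [508.7, 128.4, 95.5]
ee_rot: [-0.463, 0.537, 0.465, 0.531]
contact_force: [-0.0, -0.1, 0.7]
gripper_width: 42.7
```

```bash
python3 - <<'E'
from h import *
plan([(511.5,129,37,82)])
d=get_image("wrist");cv2.imwrite("pics/wrist8.png",d["img"][:,:,::-1])
E
```

```text
tcp [508.7 128.4  95.5] xaxis [-0.0077 -0.0038 -1.    ] jawdir 82.0 w 42.7 F [-0.  -0.1  0.7] t 7.85 j [ 0.56  0.36 -0.41 -0.   -0.8  -2.27]
[512. 129.  37.] -> [58.5 -3.1  1.2] spin -0.0 (or 180.0)
```

View pics/wrist8.png

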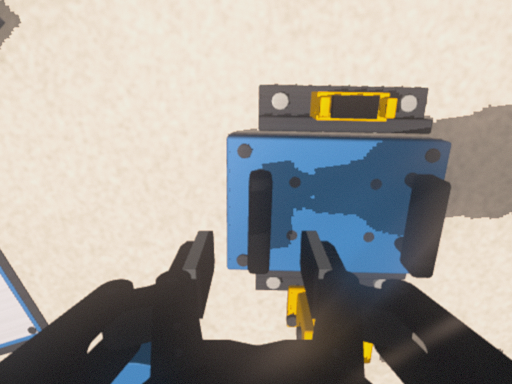

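Request:
apply_moves(targets="25 -2 1 0 0;45 -2 1 0 0;55 -2 1 0 0;57 -2 1 0 0;57 -2 1 0 0;57 -2 1 0 1;57 -2 1 0 1;57 -2 1 0 1;57 -2 1 0 1;57 -2 1 0 1")

```text
clock: 8.73
position: [514.2, 130.5, 44.0]
ee_rot: [-0.464, 0.533, 0.463, 0.535]
contact_force: [-0.3, -2.5, 6.6]
gripper_width: 12.7
```

```bash
python3 - <<'E'
from h import *
plan([])
d=get_image("wrist");cv2.imwrite("pics/wrist9.png",d["img"][:,:,::-1])
E
```

```text
tcp [514.2 130.5  44. ] xaxis [ 2.2e-03  4.0e-04 -1.0e+00] jawdir 81.9 w 12.7 F [-0.3 -2.5  6.6] t 8.73 j [ 0.55  0.44 -0.45  0.   -0.67 -2.27]
```

View pics/wrist9.png

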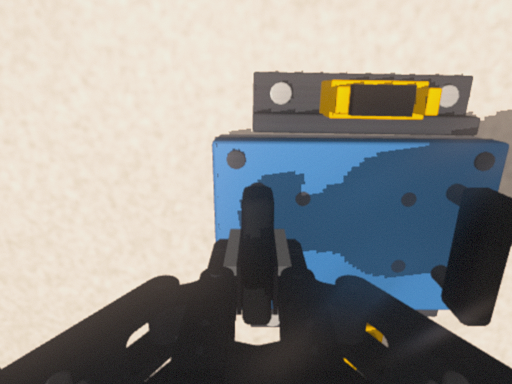

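Request:
apply_moves(targets="0 0 -4 0 1;0 0 -12 0 1;0 0 -24 0 1;0 0 -38 0 1;0 0 -54 0 1;0 0 -70 0 1;0 0 -86 0 1;0 0 -100 0 1;0 0 -110 0 1;0 0 -110 0 1")

```text
clock: 9.62
position: [499.8, 21.3, 44.0]
ee_rot: [-0.464, 0.533, 0.462, 0.536]
contact_force: [2.6, -3.6, 5.0]
gripper_width: 12.4
```

```bash
python3 - <<'E'
from h import *
plan([])
d=get_image("wrist");cv2.imwrite("pics/wrist10.png",d["img"][:,:,::-1])
d=get_image("scene");cv2.imwrite("pics/scene10.png",d["img"][:,:,::-1])
E
```

```text
tcp [499.8  21.3  44. ] xaxis [ 0.0051  0.0014 -1.    ] jawdir 81.8 w 12.4 F [ 2.6 -3.6  5. ] t 9.62 j [ 0.37  0.4  -0.53  0.   -0.63 -2.08]
```

View pics/wrist10.png

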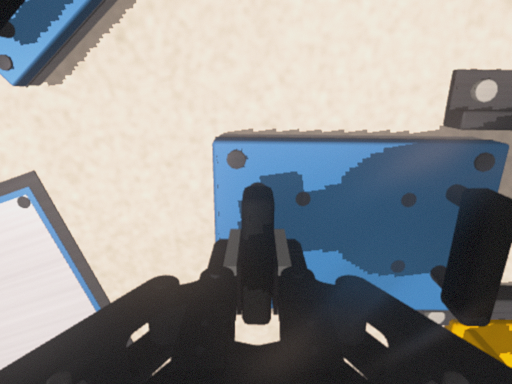

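View pics/scene10.png

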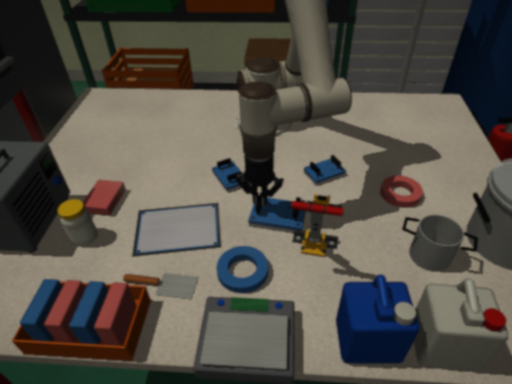

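```bash
python3 - <<'E'
from h import *
d=get_image("wrist")
a=ray(d,214,139,28);b=ray(d,505,142,28);print(a,b,np.linalg.norm(a-b),np.degrees(np.arctan2(*(a-b)[1::-1])))
t=np.arctan2(-(b-a)[0],(b-a)[1]);x=np.array([np.cos(t),np.sin(t)]);c=(a+b)[:2]/2+50*x;print("centre",c,"yaw",np.degrees(t))
s=status.read_state();y=np.array([-x[1],x[0]]);dd=c-s["position"][:2];print("in mould frame",dd@x,dd@y)
t0=get_image("top");cv2.imwrite("pics/top10.png",t0["img"][:,:,::-1])
print([ray(t0,u,v,0).round() for u,v in [(60+497/2.4,100+356/2.4),(60+545/2.4,100+327/2.4)]], ray(t0,262,140,26).round())
E
```

```text
[446.42978091   6.80031828  28.        ] [468.36616674 151.23325593  28.        ] 146.08928263175278 -98.63604781918924
centre [506.83107906  71.50891745] yaw -8.636047819189244
in mould frame -0.567330987818536 50.672418755629245
[array([368., -27.,   0.]), array([405., -88.,   0.])] [697.  -8.  26.]
```

View pics/top10.png

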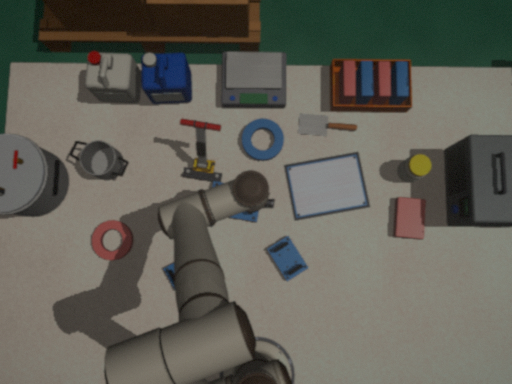

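```bash
python3 - <<'E'
from h import *
s=status.read_state();p=s["position"]
q=p[:2]-34*YA
e=np.array([572,-259.6])
plan([(*q,44)]+[(*(q+(e-q)*k),44,81.8+19.2*k) for k in np.linspace(.1,1,10)])
E
```

```text
tcp [499.8  21.3  44. ] xaxis [ 3.9e-03 -4.0e-04 -1.0e+00] jawdir 81.9 w 12.7 F [ 2.6 -5.8  7.5] t 9.82 j [ 0.37  0.4  -0.53  0.   -0.63 -2.08]
[495. -12.  44.] -> [ -0.   -0.2 -34. ] 
[503. -37.  44.] -> [ -0.  -11.3 -57.4] spin -1.8 (or 178.2)
[511. -62.  44.] -> [  0.  -22.3 -80.8] spin -3.7 (or 176.3)
[518. -87.  44.] -> [ 1.000e-01 -3.340e+01 -1.042e+02] spin -5.6 (or 174.4)
[ 526. -111.   44.] -> [ 1.000e-01 -4.450e+01 -1.276e+02] spin -7.6 (or 172.4)
[ 534. -136.   44.] -> [   0.2  -55.6 -151. ] spin -9.5 (or 170.5)
[ 541. -161.   44.] -> [   0.2  -66.7 -174.4] spin -11.4 (or 168.6)
[ 549. -185.   44.] -> [   0.2  -77.8 -197.8] spin -13.3 (or 166.7)
[ 557. -210.   44.] -> [   0.3  -88.9 -221.2] spin -15.2 (or 164.8)
[ 564. -235.   44.] -> [   0.3  -99.9 -244.5] spin -17.2 (or 162.8)
[ 572. -260.   44.] -> [   0.3 -111.  -267.9] spin -19.1 (or 160.9)
```

Request:
apply_moves(targets="0 0 -6 0 1;0 0 -18 0 1;0 0 -34 0 1;0 -6 -46 -1 1;0 -14 -64 -2 1;0 -24 -84 -4 1;0 -34 -105 -6 1;0 -44 -126 -8 1;0 -50 -140 -9 1;0 -50 -140 -9 1")

```text
clock: 10.65
position: [529.7, -125.3, 44.0]
ee_rot: [0.505, -0.495, -0.503, -0.497]
contact_force: [0.8, -4.5, 6.4]
gripper_width: 12.5
```

```bash
python3 - <<'E'
from h import *
plan([(572,-259.6,44,101)])
d=get_image("wrist");cv2.imwrite("pics/wrist11.png",d["img"][:,:,::-1])
E
```

```text
tcp [ 529.7 -125.3   44. ] xaxis [ 3.8e-03 -5.0e-04 -1.0e+00] jawdir 90.9 w 12.5 F [ 0.8 -4.5  6.4] t 10.65 j [ 0.07  0.46 -0.42  0.   -0.69 -1.62]
[ 572. -260.   44.] -> [   0.2  -40.1 -135. ] spin -10.1 (or 169.9)
```

View pics/wrist11.png

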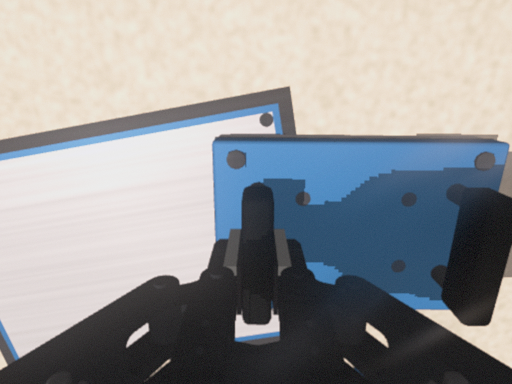

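Request:
apply_moves(targets="0 -3 -8 -1 1;0 -8 -24 -2 1;0 -13 -44 -4 1;0 -19 -64 -5 1;0 -25 -84 -7 1;0 -31 -104 -8 1;0 -36 -120 -9 1;0 -39 -131 -10 1;0 -40 -135 -10 1;0 -40 -135 -10 1")

```text
clock: 11.53
position: [570.0, -257.6, 44.0]
ee_rot: [-0.545, 0.45, 0.545, 0.451]
contact_force: [-2.9, 4.9, 10.0]
gripper_width: 12.6
```

```bash
python3 - <<'E'
from h import *
plan([(572,-259.6,44,101)])
d=get_image("wrist");cv2.imwrite("pics/wrist12.png",d["img"][:,:,::-1])
d=get_image("top");r=rect(d,0,420,700,-380,-40,2);cv2.imwrite("pics/pl12.png",r[:,:,::-1])
E
```

```text
tcp [ 570.  -257.6   44. ] xaxis [ 2.e-04  9.e-04 -1.e+00] jawdir 100.9 w 12.6 F [-2.9  4.9 10. ] t 11.53 j [-0.17  0.57 -0.21 -0.   -0.8  -1.21]
[ 572. -260.   44.] -> [ 0.  -1.5 -2.4] spin -0.1 (or 179.9)
```

View pics/wrist12.png

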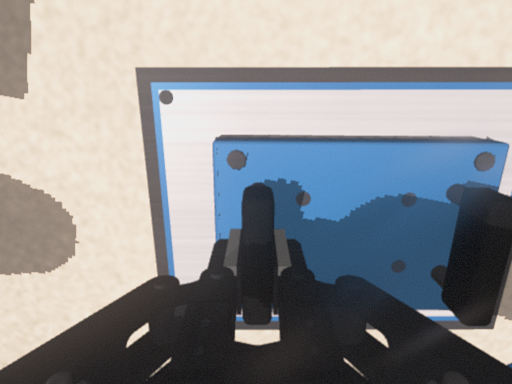

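View pics/pl12.png

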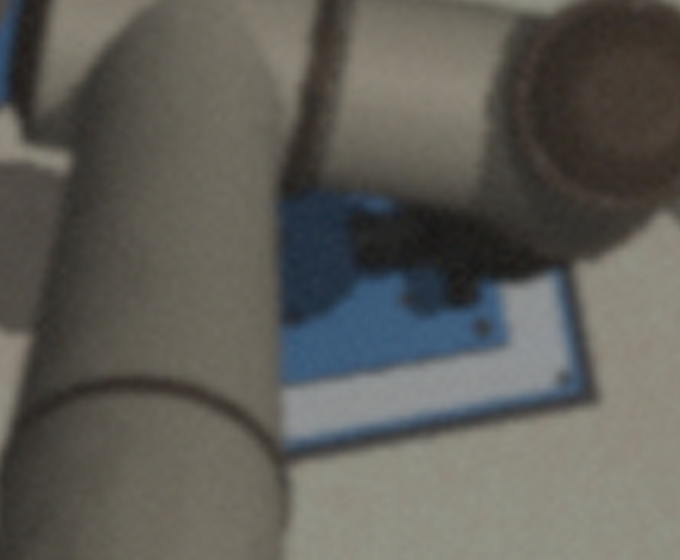

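```bash
python3 - <<'E'
from h import *
d=get_image("wrist")
c=ray(d,153,83,0)[:2];e=ray(d,511,83,0)[:2];f=ray(d,172,276,0)[:2]
y=(e-c)/np.linalg.norm(e-c);x=np.array([y[1],-y[0]]);print("plate yaw",np.degrees(np.arctan2(x[1],x[0])),"side f",(f-c)@y)
pc=c+80*x+110*y;print("plate c",pc, "lower edge x", (ray(d,460,318,0)[:2]-c)@x)
a=ray(d,213,139,28)[:2];b=ray(d,507,142,28)[:2];yy=(b-a)/np.linalg.norm(b-a);print("len",np.linalg.norm(b-a))
m=(a+b)/2+50*np.array([yy[1],-yy[0]]);print("mould c",m,"in plate",(m-pc)@x,(m-pc)@y,"dyaw",np.degrees(np.arctan2(yy@x,yy@y)))
E
```

```text
plate yaw 11.001891596401547 side f 0.8630347865200337
plate c [ 562.09674865 -206.71128365] lower edge x 158.2397033253964
len 147.80341254867997
mould c [ 560.12288196 -207.51332712] in plate -2.090651859861105 -0.41060713152946376 dyaw 0.5926733495180464
```

Request:
apply_moves(targets="0 0 0 0 0.4;0 0 0 0 0;0 0 0 0 0;0 0 0 0 0;-15 0 0 0 0;-45 0 0 0 0;-85 0 0 0 0;-125 0 0 0 0;-160 0 0 0 0;-160 0 0 0 0")

```text
clock: 12.52
position: [573.6, -260.2, 211.5]
ee_rot: [0.551, -0.448, -0.54, -0.452]
contact_force: [1.4, -0.1, 1.0]
gripper_width: 42.7
```

```bash
python3 - <<'E'
from h import *
plan([(420,-420,250)])
d=get_image("wrist");cv2.imwrite("pics/wrist13.png",d["img"][:,:,::-1])
E
```

```text
tcp [ 573.6 -260.2  211.5] xaxis [ 0.015  -0.0058 -0.9999] jawdir 101.0 w 42.7 F [ 1.4 -0.1  1. ] t 12.52 j [-0.17  0.4  -0.02  0.   -1.13 -1.21]
[ 420 -420  250] -> [ -39.9  180.6 -128. ]
```

View pics/wrist13.png

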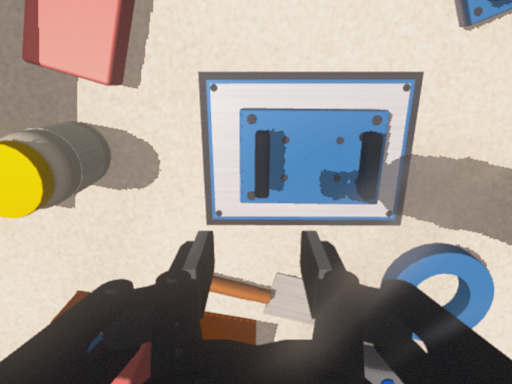

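```bash
python3 - <<'E'
from h import *
d=get_image("wrist")
P=[ray(d,*p,0)[:2] for p in [(207,79),(415,79),(399,219),(212,219)]]
M=[ray(d,*p,28)[:2] for p in [(240,109),(388,110),(377,204),(240,204)]]
pc=np.mean(P,0);mc=np.mean(M,0);print(np.round(P),np.round(M),pc,mc)
y=P[1]-P[0]+P[2]-P[3];y/=np.linalg.norm(y);x=np.array([y[1],-y[0]]);yy=M[1]-M[0]+M[2]-M[3]
print((mc-pc)@x,(mc-pc)@y,np.degrees(np.arctan2(yy@x,yy@y)))
d=get_image("scene");cv2.imwrite("pics/scene13.png",d["img"][:,:,::-1])
E
```

```text
[[ 501. -327.]
 [ 459. -114.]
 [ 614.  -79.]
 [ 657. -299.]] [[ 522. -287.]
 [ 495. -143.]
 [ 592. -124.]
 [ 621. -269.]] [ 557.65327845 -204.85654636] [ 557.48608602 -205.88278836]
-0.3600918888432431 -0.9754279943779228 0.18408366907659188
```

View pics/scene13.png

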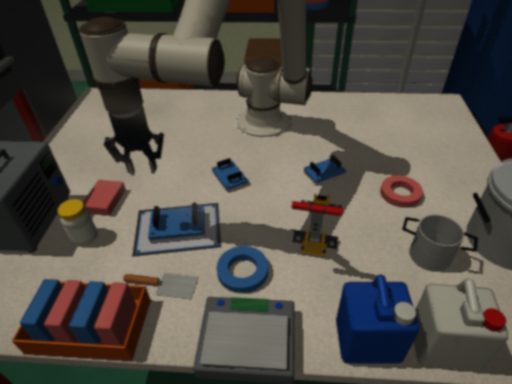

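```bash
python3 -c "
from bench import job;print(job.job_done())"
```

```text
the job is handed in; nothing more can be done
None
```

The job is handed in at about 13 s of the 67 s allowed; no verdict is reported, so what follows rests on my own checks.

**What I did:**
- Gripped the red handle and swung the bar past upright to about 1.85 rad. I then let go and it fell back against its stop.
- Gripped the mould's handle nearest the plate and slid it flat out of the channel, then across onto the cold plate, turning it about 19° to match. It did not slip in the grip.
- Opened the gripper and lifted clear.

**Last checks, from the final wrist and scene images:**
- **Mould position:** its centre is about 0.4 mm (plate x) and 1 mm (plate y) from the plate's centre, and its long side about 0.2° off the plate's. A reading before release gave 2 mm, 0.4 mm and 0.6°. Both are well inside tolerance.
- **Bar:** it leans back open.
- **Bystanders:** they look unmoved in the final scene picture; I did not measure each one.
- **Robot:** it stands clear, with the tool about 210 mm up and contact force near zero.

**Disagreements:**
- The two wrist readings put the plate's centre 4–5 mm apart. The mould's offset is measured within one picture each time, so this does not affect it.
- While gripping the mould handle, the tool sat about 6 mm higher than commanded. It was pressing down on the mould with up to about 10 N, and I saw no sign of lift or tilt.
- While raising the bar, the pull at the handle reached about 34 N because my arc was slightly too tight. I corrected it mid-swing.

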